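# Pack the two sterilising containers

## Robot

A 6-joint arm with a two-finger parallel gripper is mounted at the origin on a cart in front of the work surface, level with it; the furniture and walls round the work are solid. World frame = base frame: x ahead of the robot, y to its left, z up, the work surface at z = 0. Lengths are in mm, angles in rad, forces in N, time in s.
With the tool pointing down it reaches from about 400 to 825 mm from the base axis. Payload 7 kg.
Tool frame: the origin (TCP) lies at the very end of the fingers, on their centre line; the grasp point (between the pads) lies 19 mm behind it; z points along the fingers, y is the line along which they close (so a half turn about z gives the same grasp; the last joint's range is limited). The gripper opens to 85 mm and grips with 20 to 120 N. Pads are 22 mm wide; open, the fingers measure 114 mm over their backs; the gripper's body (76 mm by 85 mm) begins 54 mm behind the grasp point. The pads swing forward as they close: fully open they stand 13 mm farther back than shut.
Start: joints at [-1.03, 0.359, 0.012, 0, -1.224, -0.288], TCP at [168.802, -653.53, 231.302] pointing down, gripper open.
Joint ranges: [-3.07, 3.07], [-1.43, 2.12], [-1.02, 1.25], [-3.03, 1.67], [-3.05, -0], [-3.03, 3.03]. Speed limits (rad/s): [2.39, 2.39, 3.01, 3.14, 3.14, 3.14].

## Interface

Orientations are given as a rotation vector (axis times angle).
In Python, from plant import manip, imaging gives the robot as it stands.
- The arm moves only by the tool play_rows, never from a script. Its argument "increments" is a list of rows, each a list of 3 entries, a list of its own where there are three numbers: the closure, from -1 (fully open) to 1 (shut), then the shift along the tool's x, y, z in units of 50 mm (1.0 is 50 mm), then the turn, a rotation vector about the tool's x, y, z in units of 5 degrees (1.0 is 5 degrees). In form: [[grip, [x, y, z], [ax, ay, az]], ...]. A call has 1 to 10 rows; each row shifts and turns the commanded pose from where the row before left it, along the tool's axes as they then stand; what a row does not reach is not made up. A row lasts 1/8 s, in which the tool goes at most 62.5 mm and 10.7 degrees, less where a joint would pass 70% of its speed; a pose out of reach is approached as far as the arm can. A call is refused whole if a number of a shift passes 1 or a number of a turn 1, either way. A call with a gripper value outside its range is refused whole. The fingers move at their own pace and stop on an object; "newtons" is the grip in N (left out, the last holds). Time passes only in rows, so rows that do not move let the fingers close. It gives the time, the measured TCP pose, the force, the opening and the grip force at its end, in the units of the state.
- manip.read_state(): the state, without advancing time (a new reading comes with each control period).
- imaging.grab_frame(name): name is "scene" or "top"; returns a dict with "frame" (400x640x3 uint8, red, green, blue), "fov_y" (degrees; the focal length in pixels is half the picture's height over the tangent of half this angle, whatever the lens; pixels are square), "cx", "cy" (the principal point, pixels), "dist_coeffs" ([k1, k2, p1, p2, k3] as OpenCV has them; the pictures are not rectified), "view" (4x4, takes a point from world to camera coordinates). Camera axes: x right, y up, looking along -z (the intrinsics and any distortion apply to the point x, -y, -z); pixel columns grow to the right and rows downward; lengths in mm; the calibration is good to about 2 mm. A picture is of the moment at which its call begins. There is no depth.
- manip.sign_off(): hands the job in; it is judged then, once.
Trained networks look in a picture, given as the dict that the camera call returned (one of the last four; its "shot" number tells which), for a name from the list of things; names that differ only in an ending like _2 or _b are one class to them, and where a whole thing is asked for, a point or a joint stands for the part that bears it (a point fixed in the world has none). Each returns a list of dicts, best first, with "conf" (0 to 1); they miss things now and then, are a little off and sometimes report something else, mostly with a low value. They report only what shows in the picture. A call takes as long as a camera call. They do not tell look-alikes from the thing itself.
- imaging.look_for(target, picture): "rect" ([left, top, right, bottom] in pixels, round what is visible of it).
- imaging.silhouettes(target, picture): "mask" (400x640 bool, what is visible of it) and "rect" ([left, top, right, bottom] in pixels, round what is visible of it).
- imaging.tip_of(target, picture): "at" ([column, row] in pixels: a listed point, or the origin of a listed thing).
The state is a dict: "t": time; "joint_pos": joint angles; "joint_velocities": joint speeds; "joint_efforts": joint torques, N m; "tool_pos": TCP position; "ee_rot": TCP orientation; "force": force on the tool from outside, world axes, zero at the start; "torque": the same for the moment, N m; "opening": opening from 0.0 (shut) to 1.0 (fully open); "grasp_force": force on a finger pad.
Only numpy, scipy, OpenCV 4.12 (cv2) and the standard library are available. Lean on these libraries where they do the work, as an engineer would, in place of code of your own. Each camera call takes 0.05 s, during which the arm holds its last target. There are 200 camera calls.

## Task

Pack the two steel sterilising containers for the autoclave: set the wire basket down flat in the long container and lay the forceps flat in the basket, stand the round tip stand upright in the round drum, then close each container with its own lid, sitting level and fully home. Do not knock the two medicine bottles.

Things in the scene. Friction and masses are not known exactly. Their poses are not given: they have to be found in the camera images.
- long_container: Open rectangular steel container standing firm on the bench. Outside 110 mm (its x) by 210 mm (its y, long), 46 mm high to the rim; inside 104 by 204 mm, inner floor 4 mm above the origin. Small folded handles on the short ends. Origin: centre of the underside; z up.
- round_drum: Open round steel drum standing firm on the bench. Outside diameter 106 mm, inside 100 mm, 46 mm high to the rim, inner floor 4 mm above the origin. Two tiny folded handles. Origin: centre of the underside; z up.
- wire_basket: Steel wire basket 88 (its x) by 188 mm (its y), walls 28 high, floor 3 thick, 0.13 kg; 8 mm play in the long container, either way round. Grip: flat dark upright tab at one end, 46 mm wide (x), 9 thick (y), 40 to 62 above the origin, centred at x 0, y -75, on a riser from the floor; pinch across y. Free floor for forceps y -73 to 90, best centred at y +9. Origin: centre of the underside, z up.
- tip_stand: Round steel plate, 78 mm diameter, on short feet, with six small fixed steel tips (30 mm high) and a central stem with a round dark grip 16 mm in diameter, 40 to 62 mm above the origin; 0.12 kg. It has 11 mm play all round in the drum, the grip then standing 20 mm above the rim. Origin: centre of the underside; z up.
- long_lid: Domed rectangular steel lid, right way up. Flange 118 (its x) by 218 mm (its y), 9 mm above the origin; under it a tapered lip (98x198 down to 86x186) that enters the container and centres the lid. Dark bar handle 12 wide (x), 66 long (y), 46 to 59 above the origin; dome top 35. 0.22 kg. Home, either way round: origin 37 mm above the container's. Origin: centre of the lip's foot, z up.
- round_lid: Domed round steel lid, right way up. Flange 114 mm diameter, 9 mm above the origin; under it a tapered lip (diameter 94 down to 82) that enters the drum and centres the lid. Dark round knob 24 mm diameter, 47 to 59 mm above the origin; dome top 35. 0.13 kg. Home: origin 37 mm above the drum's. Origin: centre of the lip's foot; z up.
- forceps: Steel dressing forceps lying flat on the bench, 17 mm wide (its x), 141 mm long (its y), 9 mm high, 0.035 kg; grip across x at the middle. They lie lengthwise in the wire basket. Origin: middle of the underside; z up.
- brown_bottle: Brown medicine bottle with a black cap, 51 mm diameter, 108 mm tall, standing behind the work; leave it alone. Origin: centre of the underside.
- clear_bottle: Clear bottle with a white cap, 43 mm diameter, 98 mm tall, standing to the robot's right of the work; leave it alone. Origin: centre of the underside.
There are look-alikes about, which are no part of the job. What is shaped like the long_lid but red is not meant.

How it is judged:
By the outcome, as a careful person would: the job done as asked, in the order asked, and still so for the second after the job is handed in, with the robot touching nothing.
It also fails if it takes over 120 s, if anything falls off the work surface, if the arm or the gripper's body presses on something with over 40 N, if the wrist force passes 120 N, or if a joint passes its speed limit or range.

## Working session

There is one attempt and no reset: what is moved stays moved. The work goes in short steps, Python scripts to look and compute and a tool call to move; the robot and the scene stay as the last step left them, time stands still between calls to the robot, and variables do not carry over. Pictures are saved under pics/ and viewed, at most 14 in all, crops included, and the job is handed in when it is done.

Besides the shell and the picture viewer there is one more tool, called after "Emit:" as a command line: name --argument value ..., lists and objects as JSON in quotes. play_rows: Moves the arm, as the interface text tells. Its arguments: {"type":"object","properties":{"increments":{"type":"array","items":{"type":"array"}},"newtons":{"type":"number"}},"required":["increments"]}

```bash
mkdir -p pics; ls
python3 - <<'E'
from plant import manip, imaging
import cv2
for n in("scene","top"):
    p=imaging.grab_frame(n); cv2.imwrite(f"pics/{n}0.png",p["frame"][:,:,::-1])
    print(n,p["fov_y"],p["cx"],p["cy"],p["dist_coeffs"],p["view"])
    for t in "long_container round_drum wire_basket tip_stand long_lid round_lid forceps brown_bottle clear_bottle".split():
        print(t,[(round(d["conf"],2),[int(v) for v in d["rect"]]) for d in imaging.look_for(t,p)],[(round(d["conf"],2),[round(float(v),1) for v in d["at"]]) for d in imaging.tip_of(t,p)])
print(manip.read_state())
E
```

```text
pics
scene 53.66053049844294 317.58741914923837 207.47319952176346 [0.01990417 0.         0.         0.         0.        ] [[-8.91267332e-01 -4.53457384e-01 -4.35250236e-03  3.91498276e+02]
 [ 3.18915572e-01 -6.33592101e-01  7.04878647e-01 -2.91446906e+02]
 [-3.22390138e-01  6.26847230e-01  7.09314563e-01 -1.20189555e+03]
 [ 0.00000000e+00  0.00000000e+00  0.00000000e+00  1.00000000e+00]]
long_container [(0.96, [237, 210, 302, 268])] [(0.94, [270.5, 242.1])]
round_drum [(0.82, [297, 229, 331, 264])] [(0.82, [316.2, 253.9])]
wire_basket [(0.62, [197, 267, 246, 332]), (0.23, [279, 171, 334, 215])] [(0.82, [226.4, 300.6]), (0.17, [268.9, 326.2])]
tip_stand [(0.91, [257, 312, 279, 334])] [(0.81, [265.6, 324.7]), (0.64, [369.2, 170.8])]
long_lid [(0.85, [357, 126, 395, 160]), (0.78, [280, 171, 333, 216])] [(0.84, [309.2, 192.5]), (0.76, [376.2, 146.7])]
round_lid [(0.76, [275, 272, 311, 306])] [(0.88, [293.1, 289.2])]
forceps [(0.19, [299, 227, 332, 264])] [(0.52, [351.7, 206.9])]
brown_bottle [(0.92, [203, 224, 221, 254])] [(0.73, [215.0, 250.0])]
clear_bottle [(0.5, [363, 153, 373, 175
[... 1188 characters left out ...]
t_pos': array([-1.02992734e+00,  3.58581276e-01,  1.19109418e-02, -9.94418869e-06,
       -1.22408636e+00, -2.88096829e-01]), 'joint_velocities': array([ 9.65650806e-04,  2.07287440e-03, -2.82125932e-05,  6.95530034e-04,
       -1.51064057e-03, -7.50605838e-04]), 'joint_efforts': array([ 3.92307818e-03, -5.82969511e+01,  2.93667269e+01,  6.94217116e+00,
       -6.49987887e-04,  1.44484403e-05]), 'tool_pos': array([ 168.79245308, -653.54072621,  231.31733857]), 'ee_rot': array([-3.95989019e-01,  3.11651135e+00, -5.10715417e-05]), 'force': array([-0.31326393,  0.05671466,  0.18808669]), 'torque': array([ 0.05996383,  0.03368429, -0.03000542]), 'grasp_force': 0.0, 'opening': 0.9966982701705537}
```

Run:
```python
import cv2
a=cv2.imread("pics/top0.png")[110:290,160:500]; cv2.imwrite("pics/t1.png",cv2.resize(a,(800,424),interpolation=cv2.INTER_CUBIC))
a=cv2.imread("pics/scene0.png")[110:350,180:420]; cv2.imwrite("pics/s1.png",cv2.resize(a,(600,600),interpolation=cv2.INTER_CUBIC))
```

```text
(no output)
```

View pics/t1.png

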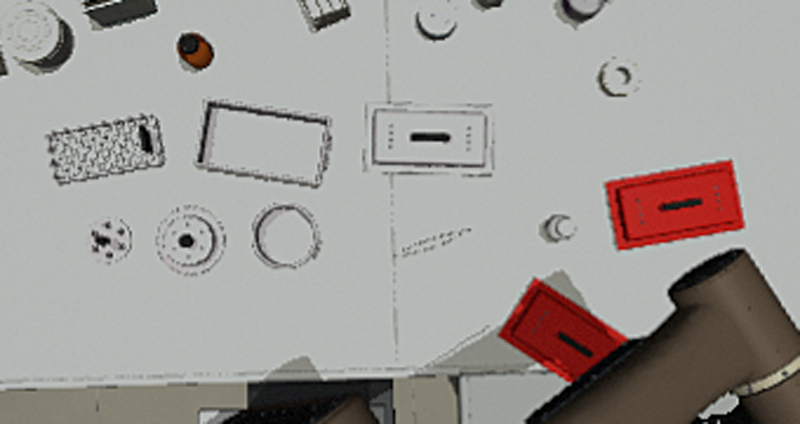

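View pics/s1.png

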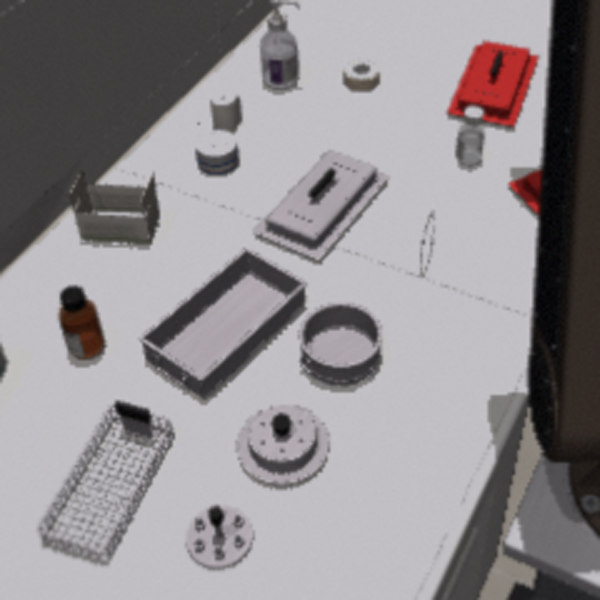

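```bash
cat > h.py <<'E'
import numpy as np, cv2
from scipy.optimize import minimize
from scipy.spatial.transform import Rotation as R
from plant import manip, imaging
S=4
def box(w,l,z0,z1,cx=0,cy=0):
    return np.array([[cx+a*w/2,cy+b*l/2,z] for a in(-1,1) for b in(-1,1) for z in(z0,z1)],float)
def cyl(r0,r1,z0,z1):
    t=np.linspace(0,2*np.pi,32,endpoint=False)
    return np.vstack([np.c_[r*np.cos(t),r*np.sin(t),t*0+z] for r,z in((r0,z0),(r1,z1))])
M={'long_container':[box(110,210,0,46)],'round_drum':[cyl(53,53,0,46)],
'wire_basket':[box(88,188,0,28),box(46,9,28,62,0,-75)],'long_lid':[box(118,218,9,11),box(98,198,11,35),box(12,66,46,59)],
'round_lid':[cyl(57,57,9,11),cyl(41,57,0,9)],'forceps':[box(17,141,0,9)]}
D={'wire_basket':[box(46,9,40,62,0,-75)],'tip_stand':[cyl(8,8,40,62)],'long_lid':[box(12,66,46,59)],'round_lid':[cyl(12,12,47,59)]}
def proj(p,P):
    V=np.array(p['view']);c=P@V[:3,:3].T+V[:3,3];c=c*[1,-1,-1]
    f=200/np.tan(np.radians(p['fov_y']/2));K=np.array([[f,0,p['cx']],[0,f,p['cy']],[0,0,1]])
    return cv2.projectPoints(c,np.zeros(3),np.zeros(3),K,np.array(p['dist_coeffs'],float))[0][:,0]
def ground(p,uv,z):
    f=200/np.tan(np.radians(p['fov_y']/2));K=np.array([[f,0,p['cx']],[0,f,p['cy']],[0,0,1]])
    n=cv2.undistortPoints(np.array([[uv]],float),K,np.array(p['dist_coeffs'],float))[0,0]
    V=np.array(p['view']);d=V[:3,:3].T@np.array([n[0],-n[1],-1]);o=-V[:3,:3].T@V[:3,3]
    return (o+d*(z-o[2])/d[2])[:2]
def place(P,q,z=0):
    c,s=np.cos(q[2]),np.sin(q[2]);return P@np.array([[c,s,0],[-s,c,0],[0,0,1]])+[q[0],q[1],z]
def render(p,parts,q,win,z=0):
    u0,v0,u1,v1=win;im=np.zeros(((v1-v0)*S,(u1-u0)*S),np.uint8)
    for P in parts:
        uv=(proj(p,place(P,q,z))-[u0,v0]+.5)*S-.5
        h=cv2.convexHull(np.round(uv*16).astype(np.int32)); cv2.fillConvexPoly(im,h,255,shift=4)
    return cv2.resize(im,None,fx=1/S,fy=1/S,interpolation=cv2.INTER_AREA)/255.
def fit(obs,parts,q0,yaw=True,z=0):
    # obs: list of (picture, soft mask full-size)
    O=[]
    for p,m in obs:
        c=proj(p,place(np.vstack(parts),q0,z));lo=np.floor(c.min(0)).astype(int)-14;hi=np.ceil(c.max(0)).astype(int)+14
        w=(max(lo[0],0),max(lo[1],0),min(hi[0],640),min(hi[1],400));O.append((p,m[w[1]:w[3],w[0]:w[2]],w))
    def cost(v):
        q=[v[0],v[1],v[2]/100 if yaw else q0[2]]
        return sum(((render(p,parts,q,w,z)-m)**2).sum() for p,m,w in O)
    n=3 if yaw else 2
    v0=np.array([q0[0],q0[1],q0[2]*100][:n]);sim=np.vstack([v0]+[v0+d for d in np.diag([15.,15.,12.][:n])])
    r=minimize(cost,v0,method='Nelder-Mead',options=dict(initial_simplex=sim,xatol=.05,fatol=.01))
    return [round(float(r.x[0]),1),round(float(r.x[1]),1),round(float(r.x[2]/100),3) if yaw else q0[2]],round(float(r.fun),1)
def dark(p,lo=35,hi=130):
    return np.clip((hi-p['frame'].max(2).astype(float))/(hi-lo),0,1)
def go(x,y,z,yaw):
    "target TCP, tool y axis at angle yaw in world; prints tool-frame shift (units) and turn (units) from now"
    s=manip.read_state();Rn=R.from_rotvec(s['ee_rot']);ty=np.array([np.cos(yaw),np.sin(yaw),0]);tz=np.array([0,0,-1.])
    cand=[]
    for k in(1,-1):
        Rt=R.from_matrix(np.c_[np.cross(k*ty,tz),k*ty,tz]);cand.append(((Rn.inv()*Rt).as_rotvec(),Rt))
    cand.sort(key=lambda c:np.linalg.norm(c[0]))
    d=np.array([x,y,z])-s['tool_pos']
    for rv,Rt in cand:
        print('turn',np.round(np.degrees(rv)/5,2),'shift now-axes',np.round(Rn.inv().apply(d)/50,2),'shift after-turn',np.round(Rt.inv().apply(d)/50,2))
    print('t',round(s['t'],2),'tcp',np.round(s['tool_pos'],1),'j6',round(s['joint_pos'][5],2))
E
python3 - <<'E'
from h import *
ps=imaging.grab_frame('scene');pt=imaging.grab_frame('top')
seed={'long_container':(273,172,1.45),'round_drum':(282,209,0),'wire_basket':(204,173,-1.7),'tip_stand':(205,211,0),'long_lid':(342,170,1.57),'round_lid':(240,211,0),'forceps':(345,212,1.8)}
for n,(u,v,yw) in seed.items():
    g=ground(pt,(u,v),20); yw0=yw
    q0=[*g,yw0]
    print(n,'seed',np.round(g))
    if n in M:
        obs=[]
        for p in(ps,pt):
            c=proj(p,np.array([[*g,20.]]))[0]
            ms=[m for m in imaging.silhouettes(n,p) if np.hypot((m['rect'][0]+m['rect'][2])/2-c[0],(m['rect'][1]+m['rect'][3])/2-c[1])<14]
            if ms: obs.append((p,ms[0]['mask'].astype(float)))
        yy=n not in('round_drum','round_lid')
        for o in ([obs]+[[x] for x in obs] if len(obs)>1 else [obs] if obs else []):
            for y0 in ([yw0-.2,yw0+.2] if yy else [0]): print('  mask',len(o),fit(o,M[n],[g[0],g[1],y0],yy))
    if n in D:
        for o in ([ps,pt],[ps],[pt]): print('  dark',len(o),fit([(p,dark(p)) for p in o],D[n],q0,False) if n in('tip_stand','round_lid') else fit([(p,dark(p)) for p in o],D[n],q0))
E
```

```text
long_container seed [597.  27.]
  mask 2 ([606.2, 31.6, -0.174], 138.2)
  mask 2 ([606.4, 31.0, 2.966], 139.4)
  mask 1 ([605.7, 32.3, 2.966], 65.9)
  mask 1 ([605.7, 32.1, 2.959], 66.6)
  mask 1 ([606.3, 28.9, -0.177], 59.9)
  mask 1 ([606.2, 28.8, 2.966], 60.0)
round_drum seed [447.  -6.]
  mask 2 ([445.5, -0.1, 0], 69.7)
  mask 1 ([445.5, -0.1, 0], 46.4)
  mask 1 ([445.6, 1.1, 0], 21.2)
wire_basket seed [601. 303.]
  mask 2 ([685.8, 13.5, -1.34], 747.0)
  mask 2 ([735.8, 113.5, -1.22], 747.0)
  mask 1 ([740.2, 24.6, -1.371], 400.0)
  mask 1 ([735.8, 113.5, -1.22], 400.0)
  mask 1 ([619.6, 63.3, -1.782], 347.0)
  mask 1 ([635.8, 73.5, -0.26], 347.0)
  dark 2 ([651.0, 206.4, -1.054], 32.9)
  dark 1 ([641.5, 198.0, -1.308], 13.5)
  dark 1 ([624.8, 288.3, -1.797], 39.2)
tip_stand seed [448. 302.]
  dark 2 ([445.1, 305.9, 0], 39.4)
  dark 1 ([445.2, 307.3, 0], 20.1)
  dark 1 ([445.1, 301.3, 0], 14.1)
long_lid seed [ 597. -251.]
  mask 2 ([603.8, -248.1, -0.053], 100.6)
  mask 2 ([603.9, -249.5, 3.089], 100.4)
  mask 1 ([602.9, -246.0, -0.047], 47.9)
  mask 1 ([603.3, -246.3, 3.091], 48.9)
  mask 1 ([604.7, -250.5, -0.064], 26.3)
  mask 1 ([604.8, -250.2, 3.078], 26.5)
  dark 2 ([575.7, -231.5, 1.546], 193.1)
  dark 1 ([599.8, -240.3, 3.171], 46.8)
  dark 1 ([580.7, -236.4, 1.762], 85.8)
round_lid seed [444. 163.]
  mask 2 ([442.2, 163.4, 0], 65.8)
  mask 1 ([442.3, 164.6, 0], 22.7)
  mask 1 ([443.5, 161.1, 0], 25.3)
  dark 2 ([440.7, 166.0, 0], 71.0)
  dark 1 ([440.0, 168.6, 0], 46.7)
  dark 1 ([440.5, 161.4, 0], 15.0)
forceps seed [ 428. -258.]
```

Run:
```python
from h import *
ps=imaging.grab_frame('scene');pt=imaging.grab_frame('top')
seed={'long_container':(273,172,-.15),'wire_basket':(204,173,.15),'long_lid':(342,170,-.05)}
for n,(u,v,yw) in seed.items():
    g=ground(pt,(u,v),20)
    obs=[]
    for p in(ps,pt):
        c=proj(p,np.array([[*g,20.]]))[0]
        L=imaging.silhouettes(n,p); print([(round(m['conf'],2),[int(a) for a in m['rect']]) for m in L])
        ms=[m for m in L if np.hypot((m['rect'][0]+m['rect'][2])/2-c[0],(m['rect'][1]+m['rect'][3])/2-c[1])<16]
        if ms:
            obs.append((p,cv2.morphologyEx(ms[0]['mask'].astype(np.uint8),cv2.MORPH_CLOSE,np.ones((3,3))).astype(float)))
    for o in [obs]+[[x] for x in obs]: 
        if o: print(n,'mask',fit(o,M[n],[*g,yw]))
    q=fit(obs,M[n],[*g,yw])[0] if obs else [*g,yw]
    if n in D:
        for o in ([ps,pt],[ps],[pt]): print('  dark',fit([(p,dark(p)) for p in o],D[n],[q[0]-5,q[1]-5,q[2]]))
for p,n in((ps,'scene'),(pt,'top')): print([(round(m['conf'],2),m['rect']) for m in imaging.silhouettes('forceps',p)])
a=ps['frame'][190:226,335:371,::-1];b=pt['frame'][190:230,325:365,::-1]
cv2.imwrite('pics/f.png',np.hstack([cv2.resize(x,(400,400),interpolation=cv2.INTER_NEAREST) for x in(a,b)]))
```

```text
[(0.63, [235, 209, 299, 272]), (0.4, [279, 171, 331, 212])]
[(0.57, [244, 151, 298, 189])]
long_container mask ([605.7, 33.3, -0.174], 82.7)
long_container mask ([605.2, 34.0, -0.175], 34.1)
long_container mask ([606.2, 32.5, -0.178], 41.9)
[(0.87, [197, 268, 250, 334])]
[(0.82, [179, 158, 232, 188])]
wire_basket mask ([603.6, 302.1, 0.137], 1896.0)
wire_basket mask ([603.3, 301.9, 0.144], 1224.2)
wire_basket mask ([603.8, 301.7, 0.17], 665.1)
  dark ([613.2, 306.7, -0.002], 140.9)
  dark ([609.8, 310.6, -0.0], 79.3)
  dark ([595.1, 299.0, 0.234], 28.3)
[(0.66, [387, 179, 394, 190]), (0.65, [278, 174, 331, 213]), (0.59, [358, 127, 396, 159])]
[(0.94, [315, 154, 370, 183]), (0.71, [374, 230, 425, 271]), (0.7, [414, 177, 475, 217])]
long_lid mask ([604.1, -249.1, -0.062], 158.7)
long_lid mask ([602.7, -245.9, -0.064], 89.0)
long_lid mask ([605.1, -250.6, -0.069], 46.0)
  dark ([601.4, -248.0, -0.026], 78.9)
  dark ([599.9, -241.6, 0.016], 48.7)
  dark ([601.6, -250.4, -0.033], 22.6)
[]
[(0.62, [179.7, 160.5, 233.2, 187.1])]
```

View pics/f.png

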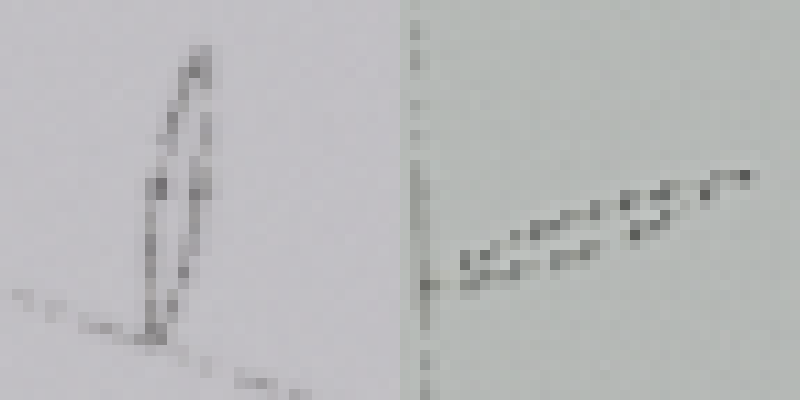

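Run:
```python
from h import *
ps=imaging.grab_frame('scene');pt=imaging.grab_frame('top')
for p,E in((ps,[(353.2,194.3),(349,220.2)]),(pt,[(330.8,216.8),(360,207.5)])):
    a,b=[ground(p,e,5) for e in E];d=a-b;print('forceps',a,b,'mid',(a+b)/2,'len',np.hypot(*d),'yaw',np.arctan2(d[1],d[0])-np.pi/2)
# refine forceps with darkness vs local background
for p,(u,v) in((ps,(351,207.5)),(pt,(345.5,212))): pass
obs=[]
for p in(ps,pt):
    L=imaging.silhouettes('wire_basket',p); m=[x for x in L if x['rect'][0]<260][0]['mask'].astype(np.uint8)
    m=cv2.morphologyEx(m,cv2.MORPH_CLOSE,np.ones((9,9)));n,l,s,_=cv2.connectedComponentsWithStats(m)
    print(s[1:].tolist());obs.append((p,(l==1+np.argmax(s[1:,4])).astype(float)))
for o in(obs,obs[:1],obs[1:]): print('basket',fit(o,M['wire_basket'],[603,303,.15]))
q=fit(obs,M['wire_basket'],[603,303,.15])[0]
for lo,hi in((30,90),(40,70)):
  for o in([ps,pt],[ps],[pt]): print('tab',lo,hi,fit([(p,dark(p,lo,hi)) for p in o],D['wire_basket'],q,False))
im=[]
for p,(a,b) in((ps,(190,262)),(pt,(176,150))): im.append(cv2.resize(p['frame'][b:b+75 if p is ps else b+45,a:a+66,::-1],(400,454 if p is ps else 272),interpolation=cv2.INTER_NEAREST))
c=np.zeros((454,800,3),np.uint8);c[:454,:400]=im[0];c[:272,400:]=im[1];cv2.imwrite('pics/b.png',c)
```

```text
forceps [ 442.85754643 -312.3154912 ] [ 401.94483186 -178.96557459] mid [ 422.40118914 -245.6405329 ] len 139.48494711947322 yaw -2.8439024806276394
forceps [ 409.85877799 -200.58099085] [ 443.95002419 -319.71564888] mid [ 426.90440109 -260.14831986] len 123.91642268962887 yaw 0.27870914471521435
[[196, 270, 53, 64, 1023]]
[[180, 158, 50, 30, 575], [190, 165, 3, 1, 3], [196, 164, 3, 1, 3]]
basket ([602.2, 301.4, 0.179], 1487.8)
basket ([603.2, 301.8, 0.168], 946.4)
basket ([601.0, 301.3, 0.194], 528.6)
tab 30 90 ([599.4, 304.7, 0.179], 80.9)
tab 30 90 ([597.4, 309.3, 0.179], 38.6)
tab 30 90 ([599.1, 299.8, 0.179], 11.5)
tab 40 70 ([599.4, 304.7, 0.179], 72.3)
tab 40 70 ([598.4, 308.9, 0.179], 31.5)
tab 40 70 ([598.3, 299.6, 0.179], 11.1)
```

View pics/b.png

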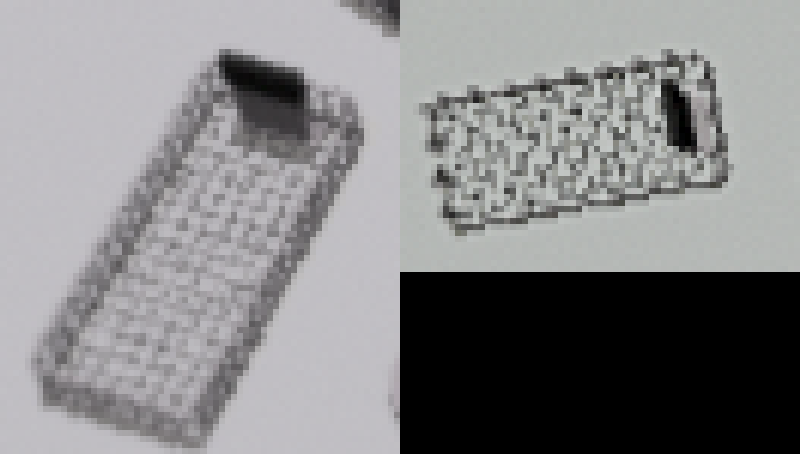

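Run:
```python
from h import *
go(613.5,229.5,130,np.pi/2+.175)
```

```text
turn [ 0.   -0.    0.89] shift now-axes [-13.03  14.87   2.03] shift after-turn [-11.83  15.84   2.03]
turn [  0.     0.   -35.11] shift now-axes [-13.03  14.87   2.03] shift after-turn [ 11.83 -15.84   2.03]
t 3.3 tcp [ 168.8 -653.5  231.3] j6 -0.29
```

Emit:
play_rows --increments '[[-1, [0, 0, 0], [0, 0, 0.89]], [-1, [-0.74, 0.99, 0], [0, 0, 0]], [-1, [-0.74, 0.99, 0], [0, 0, 0]], [-1, [-0.74, 0.99, 0], [0, 0, 0]], [-1, [-0.74, 0.99, 0], [0, 0, 0]], [-1, [-0.74, 0.99, 0], [0, 0, 0]], [-1, [-0.74, 0.99, 0], [0, 0, 0]], [-1, [-0.74, 0.99, 0], [0, 0, 0]], [-1, [-0.74, 0.99, 0], [0, 0, 0]]]'

```text
t: 4.42
tool_pos: [391.9, -210.2, 231.8]
ee_rot: [-0.275, 3.128, -0.001]
force: [1.6, -0.9, -0.2]
opening: 0.998
grasp_force: 0.0
```

Emit:
play_rows --increments '[[-1, [-0.74, 0.99, 0], [0, 0, 0]], [-1, [-0.74, 0.99, 0], [0, 0, 0]], [-1, [-0.74, 0.99, 0], [0, 0, 0]], [-1, [-0.74, 0.99, 0], [0, 0, 0]], [-1, [-0.74, 0.99, 0], [0, 0, 0]], [-1, [-0.74, 0.99, 0], [0, 0, 0]], [-1, [-0.74, 0.99, 0.7], [0, 0, 0]], [-1, [-0.73, 0.99, 0.7], [0, 0, 0]], [-1, [0, 0, 0.6], [0, 0, 0]], [0.2, [0, 0, 0.5], [0, 0, 0]]]'

```text
t: 5.68
tool_pos: [606.5, 217.0, 112.7]
ee_rot: [0.276, -3.128, 0.001]
force: [-0.3, 0.7, 0.2]
opening: 0.815
grasp_force: 0.0
```

Run:
```python
from h import *
go(613.5,229.5,130,np.pi/2+.175)
s=manip.read_state();print(s['force'],s['opening'])
ps=imaging.grab_frame('scene');pt=imaging.grab_frame('top')
c=[]
for p in(ps,pt):
    t=np.array([s['tool_pos']]);u=proj(p,t)[0];print('tcp px',u)
    a=p['frame'][int(u[1])-30:int(u[1])+30,int(u[0])-30:int(u[0])+30,::-1].copy()
    c.append(cv2.resize(a,(400,400),interpolation=cv2.INTER_NEAREST))
cv2.imwrite('pics/g.png',np.hstack(c))
```

```text
turn [-0.01 -0.02  0.01] shift now-axes [-0.18  0.22 -0.35] shift after-turn [-0.18  0.22 -0.35]
turn [ 3.000e-02 -1.000e-02 -3.599e+01] shift now-axes [-0.18  0.22 -0.35] shift after-turn [ 0.18 -0.22 -0.35]
t 5.67 tcp [606.5 217.  112.7] j6 -2.04
[-0.3400217   0.67255961  0.16355534] 0.8147758683765399
tcp px [234.51185574 259.78161922]
tcp px [219.9191484  168.68977279]
```

View pics/g.png

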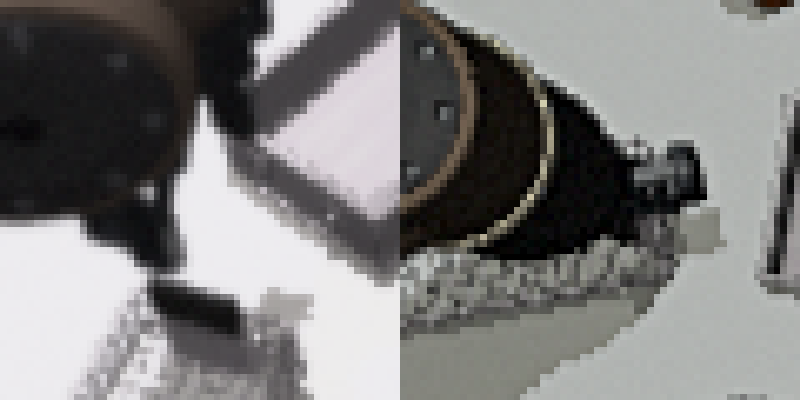

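Run:
```python
from h import *
go(613.5,231.5,41,np.pi/2+.175)
```

```text
turn [-0.02 -0.06 -0.  ] shift now-axes [-0.23  0.29  1.4 ] shift after-turn [-0.22  0.28  1.41]
turn [-1.0e-01  3.0e-02  3.6e+01] shift now-axes [-0.23  0.29  1.4 ] shift after-turn [ 0.22 -0.28  1.41]
t 5.78 tcp [605.  215.6 111.3] j6 -2.04
```

Emit:
play_rows --increments '[[0, [-0.22, 0.28, 0], [0, 0, 0]], [0, [0, 0, 0.5], [0, 0, 0]], [0, [0, 0, 0.5], [0, 0, 0]], [0, [0, 0, 0.4], [0, 0, 0]], [0, [0, 0, 0], [0, 0, 0]]]' --newtons 60

```text
t: 6.4
tool_pos: [615.4, 232.4, 44.6]
ee_rot: [0.275, -3.129, 0.001]
force: [-0.7, -1.0, 0.1]
opening: 0.499
grasp_force: 0.0
```

Emit:
play_rows --increments '[[1, [0, 0, 0], [0, 0, 0]], [1, [0, 0, 0], [0, 0, 0]], [1, [0, 0, 0], [0, 0, 0]], [1, [0, 0, 0], [0, 0, 0]], [1, [0, 0, 0], [0, 0, 0]], [1, [0, 0, 0], [0, 0, 0]]]'

```text
t: 7.15
tool_pos: [616.2, 232.7, 46.4]
ee_rot: [-0.275, 3.127, 0.002]
force: [0.2, 0.2, 6.8]
opening: 0.085
grasp_force: 61.0
```

Emit:
play_rows --increments '[[1, [0, 0, -0.3], [0, 0, 0]], [1, [0, 0, -0.5], [0, 0, 0]], [1, [0, 0, -0.5], [0, 0, 0]], [1, [0, 0, -0.5], [0, 0, 0]], [1, [0, 0, 0], [0, 0, 0]], [1, [0, 0, 0], [0, 0, 0]]]'

```text
t: 7.9
tool_pos: [614.7, 231.9, 134.5]
ee_rot: [0.274, -3.129, -0.0]
force: [0.3, -0.8, -1.7]
opening: 0.086
grasp_force: 60.0
```

Run:
```python
from h import *
s=manip.read_state();print(s['tool_pos'],s['ee_rot'],s['force'],s['torque'],s['opening'],s['grasp_force'])
ps=imaging.grab_frame('scene');pt=imaging.grab_frame('top')
a=ps['frame'][170:350,150:350,::-1];b=pt['frame'][120:240,160:320,::-1]
cv2.imwrite('pics/l.png',np.hstack([cv2.resize(a,(400,360)),cv2.resize(b,(400,300))[:360] if 0 else cv2.copyMakeBorder(cv2.resize(b,(400,300)),0,60,0,0,0)]))
```

```text
[614.65362178 231.88672376 134.50909026] [ 2.74259439e-01 -3.12910373e+00 -2.79260240e-04] [ 0.29542492 -0.76579384 -1.74140293] [-0.07399358  0.00762347  0.02566929] 0.08571916677739339 59.98890280723572
```

View pics/l.png

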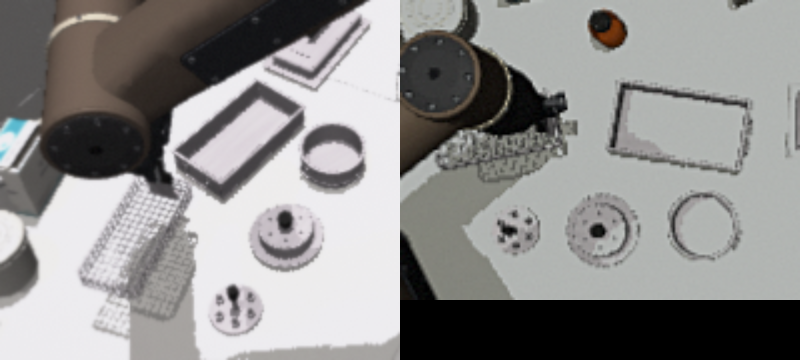

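Emit:
play_rows --increments '[[1, [0, 0, 0], [0, 0, 0.8]], [1, [0, 0, 0], [0, 0, 0.8]], [1, [0, 0, 0], [0, 0, 0.8]], [1, [0, 0, 0], [0, 0, 0.8]], [1, [0, 0, 0], [0, 0, 0.8]], [1, [0, 0, 0], [0, 0, 0]]]'

```text
t: 8.75
tool_pos: [614.7, 231.7, 133.6]
ee_rot: [-0.272, -3.128, 0.002]
force: [-0.3, -0.8, -1.6]
opening: 0.087
grasp_force: 60.0
```

Run:
```python
from h import *
go(592.7,-41.9,134,np.pi/2-.174)
```

```text
turn [-0.01 -0.01  0.  ] shift now-axes [-0.51 -5.47 -0.  ] shift after-turn [-0.51 -5.47 -0.01]
turn [ 2.0e-02 -2.0e-02 -3.6e+01] shift now-axes [-0.51 -5.47 -0.  ] shift after-turn [ 0.51  5.47 -0.01]
t 8.75 tcp [614.7 231.7 133.6] j6 -2.4
```

Emit:
play_rows --increments '[[1, [-0.03, -0.3, 0], [0, 0, 0]], [1, [-0.08, -0.9, 0], [0, 0, 0]], [1, [-0.08, -0.9, 0], [0, 0, 0]], [1, [-0.08, -0.9, 0], [0, 0, 0]], [1, [-0.08, -0.9, 0], [0, 0, 0]], [1, [-0.08, -0.9, 0], [0, 0, 0]], [1, [-0.08, -0.67, 0], [0, 0, 0]], [1, [0, 0, 0], [0, 0, 0]], [1, [0, 0, 0], [0, 0, 0]]]'

```text
t: 9.88
tool_pos: [592.7, -42.2, 134.6]
ee_rot: [-0.273, -3.13, -0.0]
force: [-0.9, -0.4, -1.2]
opening: 0.086
grasp_force: 60.0
```

Run:
```python
from h import *
go(592.7,-41.9,70,np.pi/2-.174)
s=manip.read_state()['tool_pos'];h=s[2]-46.4
ps=imaging.grab_frame('scene');pt=imaging.grab_frame('top')
c=[]
for p,(a,b,w,hh) in((ps,(220,180,100,100)),(pt,(235,135,80,80))):
    f=p['frame'][b:b+hh,a:a+w,::-1];c.append(cv2.resize(f,(400,400),interpolation=cv2.INTER_CUBIC))
cv2.imwrite('pics/m.png',np.hstack(c))
```

```text
turn [ 0. -0. -0.] shift now-axes [0.   0.01 1.29] shift after-turn [0.   0.01 1.29]
turn [-0. -0. 36.] shift now-axes [0.   0.01 1.29] shift after-turn [-0.   -0.01  1.29]
t 9.88 tcp [592.7 -42.2 134.6] j6 -2.0
```

View pics/m.png

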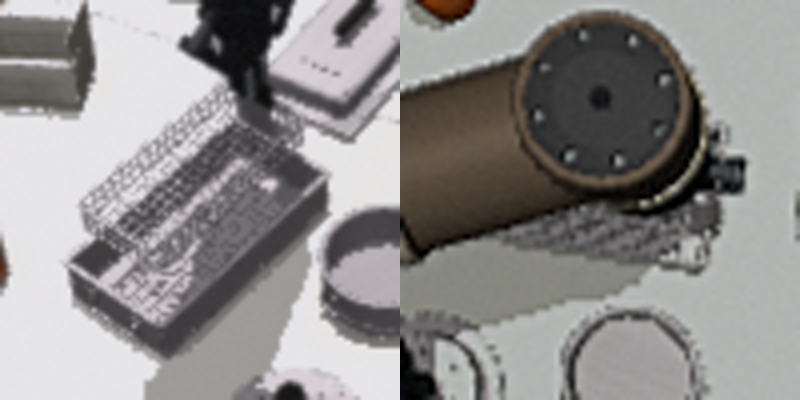

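Run:
```python
from h import *
ps=imaging.grab_frame('scene');z=manip.read_state()['tool_pos'][2]-46.4
for m in imaging.silhouettes('wire_basket',ps)[:2]:
    print(m['conf'],m['rect'])
    k=cv2.morphologyEx(m['mask'].astype(np.uint8),cv2.MORPH_CLOSE,np.ones((9,9))).astype(float)
    print(fit([(ps,k)],M['wire_basket'][:1],[605.7,32,-.174],True,z),fit([(ps,k)],M['wire_basket'][:1],[605.7,32,-.174],False,z))
```

```text
0.87 [242.5, 199.7, 294.5, 244.4]
([602.6, 29.9, -0.082], 884.3) ([604.0, 30.3, -0.174], 896.6)
```

Emit:
play_rows --increments '[[1, [-0.02, 0.02, 0.4], [0, 0, 0]], [1, [0, 0, 0.4], [0, 0, 0]], [1, [0, 0, 0.3], [0, 0, 0]], [1, [0, 0, 0.2], [0, 0, 0]], [1, [0, 0, 0], [0, 0, 0]]]'

```text
t: 10.7
tool_pos: [593.7, -40.8, 68.9]
ee_rot: [-0.272, -3.128, 0.001]
force: [0.1, -0.8, -0.7]
opening: 0.089
grasp_force: 60.0
```

Emit:
play_rows --increments '[[1, [0, 0, 0.1], [0, 0, 0]], [1, [0, 0, 0.1], [0, 0, 0]], [1, [0, 0, 0.1], [0, 0, 0]], [1, [0, 0, 0.05], [0, 0, 0]], [1, [0, 0, 0], [0, 0, 0]]]'

```text
t: 11.32
tool_pos: [593.9, -41.0, 51.9]
ee_rot: [-0.273, -3.129, 0.0]
force: [-0.4, 0.3, -1.1]
opening: 0.085
grasp_force: 60.0
```

Entered freely with no contact. A last few mm down.

Emit:
play_rows --increments '[[1, [0, 0, 0.03], [0, 0, 0]], [1, [0, 0, 0.03], [0, 0, 0]], [1, [0, 0, 0], [0, 0, 0]]]'

```text
t: 11.7
tool_pos: [594.2, -40.9, 50.4]
ee_rot: [0.272, 3.129, -0.0]
force: [-3.7, 1.9, 10.1]
opening: 0.08
grasp_force: 61.5
```

Emit:
play_rows --increments '[[0.5, [0, 0, 0], [0, 0, 0]], [0.5, [0, 0, 0], [0, 0, 0]], [0.5, [0, 0, 0], [0, 0, 0]], [0.5, [0, 0, -0.6], [0, 0, 0]], [0.5, [0, 0, -1], [0, 0, 0]], [0, [0, 0, -0.8], [0, 0, 0]]]'

```text
t: 12.45
tool_pos: [594.3, -40.9, 170.8]
ee_rot: [0.273, 3.129, -0.0]
force: [0.9, 0.2, -0.5]
opening: 0.447
grasp_force: 0.0
```

Run:
```python
from h import *
# forceps estimate: scene mid (422.4,-245.6), top mid with seam-end ~; check
go(425,-249,130,.279)
ps=imaging.grab_frame('scene')
a=ps['frame'][180:280,225:325,::-1];cv2.imwrite('pics/n.png',cv2.resize(a,(400,400),interpolation=cv2.INTER_CUBIC))
```

```text
turn [0.000e+00 1.000e-02 1.281e+01] shift now-axes [ 2.62 -4.68  0.81] shift after-turn [-3.07 -4.4   0.82]
turn [-1.000e-02  0.000e+00 -2.319e+01] shift now-axes [ 2.62 -4.68  0.81] shift after-turn [3.07 4.4  0.82]
t 12.45 tcp [594.3 -40.9 170.8] j6 -2.0
```

View pics/n.png

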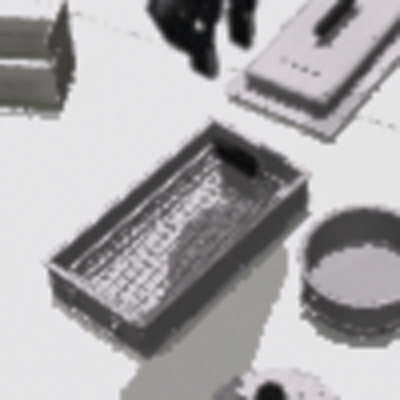

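Emit:
play_rows --increments '[[0, [0.52, -0.94, 0], [0, 0, 0]], [0, [0.52, -0.94, 0], [0, 0, 0]], [0, [0.52, -0.94, 0], [0, 0, 0]], [0, [0.52, -0.94, 0], [0, 0, 0]], [0, [0.52, -0.94, 0], [0, 0, 0]], [0, [0, 0, 0], [0, 0, -1]], [0, [0, 0, 0], [0, 0, -1]], [0, [0, 0, 0], [0, 0, -1]], [0, [0, 0, 0], [0, 0, -1]], [0, [0, 0, 0], [0, 0, -1]]]'

```text
t: 13.75
tool_pos: [425.3, -249.9, 168.9]
ee_rot: [0.415, -3.114, -0.0]
force: [-0.9, 0.4, 0.1]
opening: 0.497
grasp_force: 0.0
```

Emit:
play_rows --increments '[[0, [0, 0, 0], [0, 0, -1]], [0, [0, 0, 0], [0, 0, -1]], [0, [0, 0, 0], [0, 0, -1]], [0, [0, 0, 0], [0, 0, -1]], [0, [0, 0, 0], [0, 0, -1]], [0, [0, 0, 0], [0, 0, -1]], [0, [0, 0, 0], [0, 0, -1]], [0, [0, 0, 0], [0, 0, -1]], [0, [0, 0, 0], [0, 0, -1]]]'

```text
t: 14.88
tool_pos: [425.3, -249.9, 168.9]
ee_rot: [1.575, -2.718, -0.0]
force: [0.3, -0.5, -0.5]
opening: 0.499
grasp_force: 0.0
```

Emit:
play_rows --increments '[[0, [0, 0, 0.4], [0, 0, -1]], [0, [0, 0, 0.4], [0, 0, -1]], [0, [0, 0, 0.4], [0, 0, -1]], [0, [0, 0, 0], [0, 0, -1]], [0, [0, 0, 0], [0, 0, -1]], [0, [0, 0, 0], [0, 0, -1]], [0, [0, 0, 0], [0, 0, -1]], [0, [0, 0, 0], [0, 0, -1]], [0, [0, 0, 0], [0, 0, -1]], [0, [0, 0, 0], [0, 0, 0]]]'

```text
t: 16.12
tool_pos: [425.3, -249.9, 108.9]
ee_rot: [2.492, -1.913, -0.0]
force: [0.5, -0.4, 0.5]
opening: 0.5
grasp_force: 0.0
```

Run:
```python
from h import *
go(425,-249,60,.285)
p=imaging.grab_frame('scene')
a=p['frame'][165:245,310:390,::-1];cv2.imwrite('pics/o.png',cv2.resize(a,(560,560),interpolation=cv2.INTER_CUBIC))
print(proj(p,np.array([[425,-249,5.],manip.read_state()['tool_pos']]))-[310,165])
```

```text
turn [ 0.    0.   -0.27] shift now-axes [-0.02  0.    0.98] shift after-turn [-0.02  0.    0.98]
turn [ 0.   -0.   35.73] shift now-axes [-0.02  0.    0.98] shift after-turn [ 0.02 -0.    0.98]
t 16.12 tcp [ 425.3 -249.9  108.9] j6 0.39
[[40.89091272 41.0463753 ]
 [42.51101473 20.36153481]]
```

View pics/o.png

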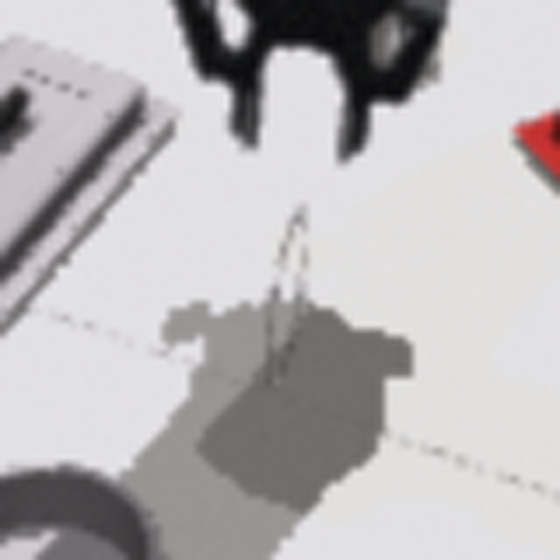

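Emit:
play_rows --increments '[[0, [-0.04, 0, 0.6], [0, 0, -0.27]], [0, [0, 0, 0.6], [0, 0, 0]], [0, [0, 0, 0.5], [0, 0, 0]], [0, [0, 0, 0.3], [0, 0, 0]], [0, [0, 0, 0.13], [0, 0, 0]], [0, [0, 0, 0], [0, 0, 0]], [0, [0, 0, 0], [0, 0, 0]]]' --newtons 40

```text
t: 17.05
tool_pos: [425.4, -248.0, 3.2]
ee_rot: [-2.515, 1.882, -0.002]
force: [0.3, -0.5, 0.7]
opening: 0.5
grasp_force: 0.0
```

Emit:
play_rows --increments '[[1, [0, 0, 0], [0, 0, 0]], [1, [0, 0, 0], [0, 0, 0]], [1, [0, 0, 0], [0, 0, 0]], [1, [0, 0, 0], [0, 0, 0]], [1, [0, 0, 0], [0, 0, 0]], [1, [0, 0, 0], [0, 0, 0]]]'

```text
t: 17.8
tool_pos: [425.4, -248.0, 3.3]
ee_rot: [-2.515, 1.882, -0.002]
force: [-0.9, 0.6, 7.1]
opening: 0.172
grasp_force: 39.1
```

Emit:
play_rows --increments '[[1, [0, 0, -0.3], [0, 0, 0]], [1, [0, 0, -0.6], [0, 0, 0]], [1, [0, 0, -0.8], [0, 0, 0]], [1, [0, 0, -0.8], [0, 0, 0]], [1, [0, 0, 0], [0, 0, 0]], [1, [0, 0, 0], [0, 0, 0]]]'

```text
t: 18.55
tool_pos: [424.4, -247.7, 127.3]
ee_rot: [-2.515, 1.882, 0.0]
force: [-1.5, -0.6, -1.4]
opening: 0.173
grasp_force: 39.3
```

Run:
```python
from h import *
go(609.4,45.8,128,-.174)
s=manip.read_state();print(s['opening'],s['grasp_force'])
p=imaging.grab_frame('scene')
print(imaging.look_for('forceps',p)[:1])
a=p['frame'][130:230,290:390,::-1];cv2.imwrite('pics/q.png',cv2.resize(a,(500,500),interpolation=cv2.INTER_CUBIC))
```

```text
turn [-0.    0.    5.27] shift now-axes [-4.59 -5.2  -0.01] shift after-turn [-6.42 -2.63 -0.01]
turn [-1.000e-02 -0.000e+00 -3.073e+01] shift now-axes [-4.59 -5.2  -0.01] shift after-turn [ 6.42  2.63 -0.01]
t 18.55 tcp [ 424.4 -247.7  127.3] j6 0.41
0.17347426440294497 39.27335175219923
[]
```

View pics/q.png

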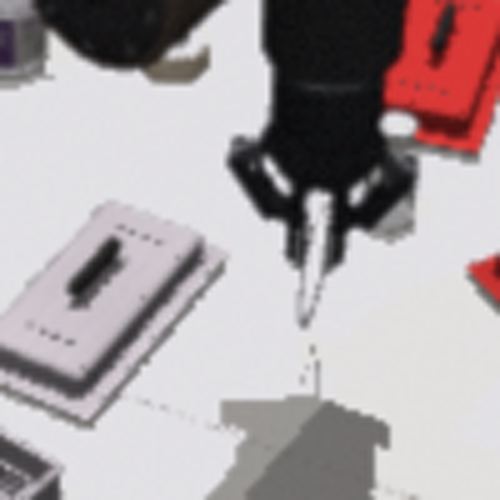

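Emit:
play_rows --increments '[[1, [0, 0, 0], [0, 0, 0.9]], [1, [0, 0, 0], [0, 0, 0.9]], [1, [0, 0, 0], [0, 0, 0.9]], [1, [0, 0, 0], [0, 0, 0.9]], [1, [0, 0, 0], [0, 0, 0.9]], [1, [0, 0, 0], [0, 0, 0.77]], [1, [-0.92, -0.376, 0], [0, 0, 0]], [1, [-0.92, -0.376, 0], [0, 0, 0]], [1, [-0.92, -0.376, 0], [0, 0, 0]]]'

```text
t: 19.77
tool_pos: [504.3, -120.6, 126.4]
ee_rot: [2.018, -2.405, -0.002]
force: [0.4, -0.3, 0.3]
opening: 0.174
grasp_force: 39.3
```

Emit:
play_rows --increments '[[1, [-0.92, -0.376, 0], [0, 0, 0]], [1, [-0.92, -0.376, 0], [0, 0, 0]], [1, [-0.92, -0.376, 0], [0, 0, 0]], [1, [-0.9, -0.376, 0], [0, 0, 0]], [1, [0, 0, 0], [0, 0, 0]], [1, [0, 0, 0], [0, 0, 0]]]'

```text
t: 20.52
tool_pos: [609.1, 45.3, 126.0]
ee_rot: [2.019, -2.403, -0.002]
force: [-0.0, -0.3, -0.8]
opening: 0.17
grasp_force: 39.3
```

Run:
```python
from h import *
go(609.4,45.8,11,-.174)
p=imaging.grab_frame('scene')
print(proj(p,np.array([manip.read_state()['tool_pos'],place(np.array([[0,-75,55.]]),[607.2,33,-.174])[0]]))-[220,165])
a=p['frame'][165:265,220:320,::-1];cv2.imwrite('pics/r.png',cv2.resize(a,(600,600),interpolation=cv2.INTER_CUBIC))
```

```text
turn [ 0.03 -0.02  0.  ] shift now-axes [-0.01 -0.01  2.3 ] shift after-turn [-0.01 -0.    2.3 ]
turn [ 3.0e-02  5.0e-02 -3.6e+01] shift now-axes [-0.01 -0.01  2.3 ] shift after-turn [0.01 0.   2.3 ]
t 20.52 tcp [609.1  45.3 126. ] j6 -0.57
[[44.37903357 53.74711803]
 [63.2528738  53.15648002]]
```

View pics/r.png

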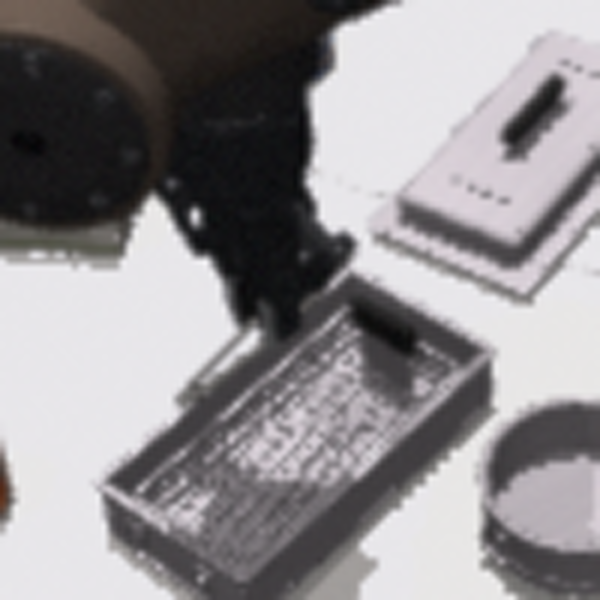

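Emit:
play_rows --increments '[[1, [-0.12, 0, 0.4], [0, 0, 0]], [1, [0, 0, 0.6], [0, 0, 0]], [1, [0, 0, 0.6], [0, 0, 0]], [1, [0, 0, 0.4], [0, 0, 0]], [1, [0, 0, 0.18], [0, 0, 0]], [1, [0, 0, 0], [0, 0, 0]], [1, [0, 0, 0.04], [0, 0, 0]], [1, [0, 0, 0.04], [0, 0, 0]], [1, [0, 0, 0], [0, 0, 0]]]'

```text
t: 21.7
tool_pos: [611.1, 51.4, 14.9]
ee_rot: [-2.02, 2.406, -0.0]
force: [1.3, -0.7, -0.2]
opening: 0.168
grasp_force: 39.3
```

Emit:
play_rows --increments '[[1, [0, 0, 0.04], [0, 0, 0]], [1, [0, 0, 0.04], [0, 0, 0]], [1, [0, 0, 0], [0, 0, 0]]]'

```text
t: 22.08
tool_pos: [611.0, 51.4, 10.5]
ee_rot: [2.02, -2.406, -0.0]
force: [-0.8, -0.1, -1.2]
opening: 0.175
grasp_force: 39.3
```

Emit:
play_rows --increments '[[1, [0, 0, 0.01], [0, 0, 0]], [0.3, [0, 0, 0], [0, 0, 0]], [0.3, [0, 0, 0], [0, 0, 0]], [0.3, [0, 0, 0], [0, 0, 0]], [0.3, [0, 0, -0.4], [0, 0, 0]], [0.3, [0, 0, -1], [0, 0, 0]], [0.3, [0, 0, -1], [0, 0, 0]], [0.3, [0, 0, -0.6], [0, 0, 0]], [0.3, [0, 0, 0], [0, 0, 0]]]'

```text
t: 23.2
tool_pos: [612.6, 51.8, 163.3]
ee_rot: [-2.017, 2.402, -0.003]
force: [0.5, -1.0, -0.7]
opening: 0.356
grasp_force: 0.0
```

Run:
```python
from h import *
go(446,301.5,130,np.pi/2); go(446,301.5,130,0)
```

```text
turn [-0.03  0.06 16.01] shift now-axes [-4.34  4.15  0.66] shift after-turn [3.33 4.99 0.67]
turn [ -0.07  -0.03 -19.99] shift now-axes [-4.34  4.15  0.66] shift after-turn [-3.33 -4.99  0.67]
t 23.2 tcp [612.6  51.8 163.3] j6 -0.58
turn [-0.06  0.03 -1.99] shift now-axes [-4.34  4.15  0.66] shift after-turn [-4.99  3.33  0.67]
turn [ 0.04  0.09 34.01] shift now-axes [-4.34  4.15  0.66] shift after-turn [ 4.99 -3.33  0.67]
t 23.2 tcp [612.6  51.8 163.3] j6 -0.58
```

Emit:
play_rows --increments '[[0.1, [-0.3, 0.28, 0], [0, 0, 0]], [0.1, [-0.85, 0.81, 0], [0, 0, 0]], [0.1, [-0.85, 0.81, 0], [0, 0, 0]], [0.1, [-0.85, 0.81, 0], [0, 0, 0]], [0.1, [-0.85, 0.81, 0], [0, 0, 0]], [0.1, [-0.64, 0.63, 0], [0, 0, 0]], [0.1, [0, 0, 0.66], [0, 0, 0]], [0.1, [0, 0, 0], [0, 0, 0]], [0.1, [0, 0, 0], [0, 0, 0]]]'

```text
t: 24.32
tool_pos: [444.2, 300.8, 127.2]
ee_rot: [2.02, -2.405, 0.001]
force: [-0.4, 0.4, 0.3]
opening: 0.452
grasp_force: 0.0
```

Run:
```python
from h import *
go(446,301.5,42,-.174)
ps=imaging.grab_frame('scene');pt=imaging.grab_frame('top')
c=[]
for p,(a,b,w) in((ps,(215,200,140)),(pt,(240,140,70))):
    c.append(cv2.resize(p['frame'][b:b+w,a:a+w,::-1],(400,400),interpolation=cv2.INTER_CUBIC))
cv2.imwrite('pics/u.png',np.hstack(c))
for p,n in((ps,'s'),(pt,'t')):
    for t in('round_drum','long_container'):
        L=imaging.silhouettes(t,p)
        if L:
            m=cv2.morphologyEx(L[0]['mask'].astype(np.uint8),cv2.MORPH_CLOSE,np.ones((5,5))).astype(float)
            print(n,t,L[0]['rect'],fit([(p,m)],M[t],[446,-1,0] if t[0]=='r' else [606,31,-.174],t[0]=='l'))
```

```text
turn [ 0.   -0.01  0.  ] shift now-axes [-0.02 -0.03  1.7 ] shift after-turn [-0.02 -0.03  1.7 ]
turn [ 2.0e-02  0.0e+00 -3.6e+01] shift now-axes [-0.02 -0.03  1.7 ] shift after-turn [0.02 0.03 1.7 ]
t 24.32 tcp [444.2 300.8 127.2] j6 -1.14
s long_container [280.0, 210.5, 297.8, 224.1] ([716.0, -339.0, 1.346], 83.0)
t round_drum [266.9, 196.9, 300.4, 221.9] ([445.6, -1.3, 0], 31.8)
t long_container [244.5, 153.4, 299.8, 184.9] ([606.3, 28.6, -0.179], 654.2)
```

View pics/u.png

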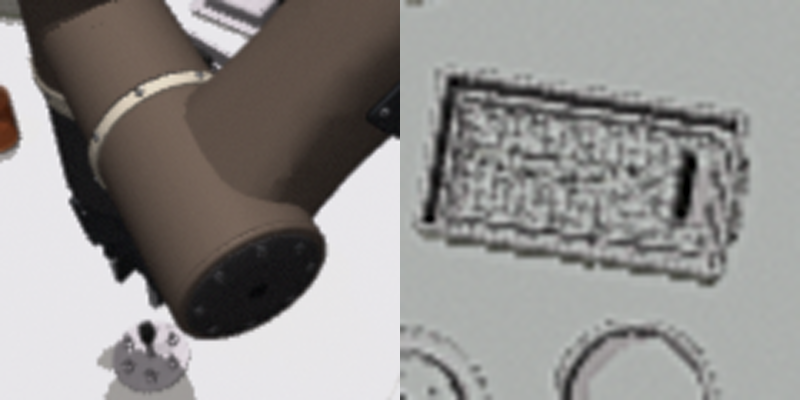

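Emit:
play_rows --increments '[[0.1, [-0.02, -0.03, 0.5], [0, 0, 0]], [0.1, [0, 0, 0.6], [0, 0, 0]], [0.1, [0, 0, 0.5], [0, 0, 0]], [0.1, [0, 0, 0.08], [0, 0, 0]], [0.1, [0, 0, 0], [0, 0, 0]], [1, [0, 0, 0], [0, 0, 0]], [1, [0, 0, 0], [0, 0, 0]], [1, [0, 0, 0], [0, 0, 0]], [1, [0, 0, 0], [0, 0, 0]], [1, [0, 0, 0], [0, 0, 0]]]'

```text
t: 25.88
tool_pos: [446.4, 302.4, 44.1]
ee_rot: [-2.019, 2.404, 0.0]
force: [-1.4, -0.3, 7.1]
opening: 0.167
grasp_force: 39.3
```

Emit:
play_rows --increments '[[1, [0, 0, 0], [0, 0, 0]], [1, [0, 0, 0], [0, 0, 0]]]'

```text
t: 26.12
tool_pos: [446.4, 302.4, 44.1]
ee_rot: [-2.019, 2.404, 0.0]
force: [-1.1, -0.4, 6.1]
opening: 0.17
grasp_force: 39.3
```

Emit:
play_rows --increments '[[1, [0, 0, -0.3], [0, 0, 0]], [1, [0, 0, -0.6], [0, 0, 0]], [1, [0, 0, -0.8], [0, 0, 0]], [1, [0, 0, -0.4], [0, 0, 0]], [1, [0, 0, 0], [0, 0, 0]], [1, [0, 0, 0], [0, 0, 0]]]'

```text
t: 26.88
tool_pos: [445.4, 301.2, 147.6]
ee_rot: [2.019, -2.406, -0.0]
force: [-0.2, 0.1, -0.8]
opening: 0.164
grasp_force: 39.1
```

Run:
```python
from h import *
go(446,-1.5,150,-.174)
print(manip.read_state()['opening'])
```

```text
turn [ 0.01 -0.01 -0.  ] shift now-axes [ 5.96 -1.06 -0.04] shift after-turn [ 5.96 -1.06 -0.05]
turn [-1.0e-02 -1.0e-02  3.6e+01] shift now-axes [ 5.96 -1.06 -0.04] shift after-turn [-5.96  1.06 -0.05]
t 26.88 tcp [445.4 301.2 147.6] j6 -1.13
0.16398731784219023
```

Emit:
play_rows --increments '[[1, [0.3, -0.05, 0], [0, 0, 0]], [1, [0.8, -0.14, 0], [0, 0, 0]], [1, [0.8, -0.14, 0], [0, 0, 0]], [1, [0.8, -0.15, 0], [0, 0, 0]], [1, [0.8, -0.15, 0], [0, 0, 0]], [1, [0.8, -0.14, 0], [0, 0, 0]], [1, [0.8, -0.14, 0], [0, 0, 0]], [1, [0.56, -0.1, 0], [0, 0, 0]], [1, [0.3, -0.05, 0], [0, 0, 0]], [1, [0, 0, 0], [0, 0, 0]]]'

```text
t: 28.12
tool_pos: [446.0, -2.0, 147.6]
ee_rot: [2.017, -2.407, -0.001]
force: [0.4, 0.4, -1.7]
opening: 0.166
grasp_force: 39.1
```

Run:
```python
from h import *
go(446,-1.5,90,-.174)
p=imaging.grab_frame('scene');a=p['frame'][160:280,260:380,::-1];cv2.imwrite('pics/v.png',cv2.resize(a,(600,600),interpolation=cv2.INTER_CUBIC))
tz=manip.read_state()['tool_pos'];print(proj(p,np.array([[446,-1.5,46],tz,tz-[0,0,40]]))-[260,160])
for t in('round_drum','tip_stand'): print([(l['conf'],l['rect']) for l in imaging.look_for(t,p)[:2]],[(l['conf'],l['at']) for l in imaging.tip_of(t,p)[:2]])
```

```text
turn [ 0.01 -0.01 -0.02] shift now-axes [-0.01  0.    1.15] shift after-turn [-0.01  0.    1.15]
turn [-1.000e-02 -2.000e-02  3.598e+01] shift now-axes [-0.01  0.    1.15] shift after-turn [ 0.01 -0.    1.15]
t 28.12 tcp [446.   -2.  147.6] j6 -0.62
[[55.92395329 82.33648863]
 [55.58970415 61.52700965]
 [55.68845494 69.99166041]]
[(0.88, [298.5, 232.8, 332.4, 264.1])] [(0.95, [318.4, 251.3]), (0.43, [367.2, 172.3])]
[] [(0.85, [318.4, 233.1])]
```

View pics/v.png

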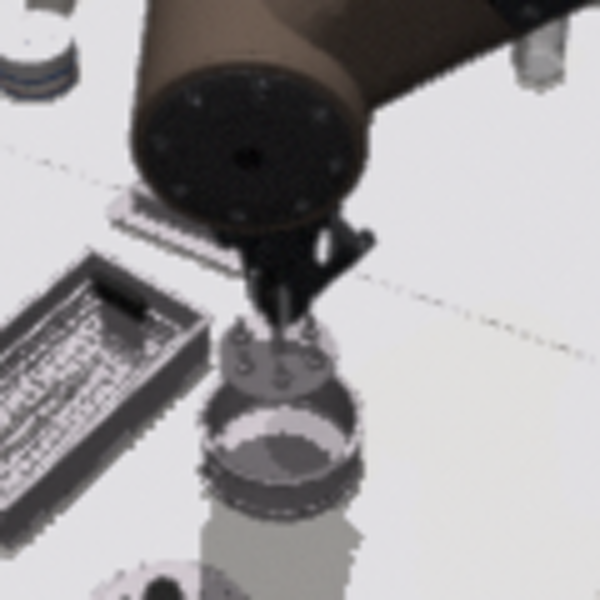

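Emit:
play_rows --increments '[[1, [0, 0, 0.4], [0, 0, 0]], [1, [0, 0, 0.5], [0, 0, 0]], [1, [0, 0, 0.5], [0, 0, 0]], [1, [0, 0, 0.3], [0, 0, 0]], [1, [0, 0, 0.15], [0, 0, 0]], [1, [0, 0, 0.07], [0, 0, 0]], [1, [0, 0, 0], [0, 0, 0]], [1, [0, 0, 0], [0, 0, 0]]]'

```text
t: 29.38
tool_pos: [446.9, -0.8, 52.6]
ee_rot: [-2.02, 2.405, -0.001]
force: [0.2, -0.7, -1.0]
opening: 0.165
grasp_force: 39.1
```

Emit:
play_rows --increments '[[1, [0, 0, 0.04], [0, 0, 0]], [1, [0, 0, 0.03], [0, 0, 0]], [1, [0, 0, 0.02], [0, 0, 0]], [1, [0, 0, 0], [0, 0, 0]]]'

```text
t: 29.88
tool_pos: [446.7, -1.0, 48.0]
ee_rot: [-2.02, 2.406, -0.0]
force: [-2.9, 0.6, 6.4]
opening: 0.166
grasp_force: 39.9
```

Emit:
play_rows --increments '[[0.4, [0, 0, 0], [0, 0, 0]], [0.4, [0, 0, 0], [0, 0, 0]], [0.4, [0, 0, 0], [0, 0, 0]], [0.4, [0, 0, -0.5], [0, 0, 0]], [0.2, [0, 0, -1], [0, 0, 0]], [0.1, [0, 0, -0.5], [0, 0, 0]], [0.1, [0, 0, 0], [0, 0, 0]]]'

```text
t: 30.75
tool_pos: [447.8, -0.5, 149.6]
ee_rot: [-2.018, 2.403, -0.002]
force: [-0.1, -0.9, -0.0]
opening: 0.453
grasp_force: 0.0
```

Run:
```python
from h import *
go(603,-250.5,140,-.055)
ps=imaging.grab_frame('scene');pt=imaging.grab_frame('top')
for p in(ps,pt): print([(round(l['conf'],2),np.round(l['at'],1)) for l in imaging.tip_of('tip_stand',p)[:2]])
print(ground(pt,[l for l in imaging.tip_of('tip_stand',pt)][0]['at'],4) if imaging.tip_of('tip_stand',pt) else '')
```

```text
turn [-0.04  0.02 -1.36] shift now-axes [ 4.39 -3.92  0.2 ] shift after-turn [ 4.82 -3.37  0.19]
turn [ 0.04  0.07 34.64] shift now-axes [ 4.39 -3.92  0.2 ] shift after-turn [-4.82  3.37  0.19]
t 30.75 tcp [447.8  -0.5 149.6] j6 -0.62
[(0.56, array([315.9, 253.8]))]
[(0.5, array([280. , 207.4]))]
[453.84293803   3.74850145]
```

Emit:
play_rows --increments '[[0.1, [0, 0, 0], [0, 0, -0.7]], [0.1, [0, 0, 0], [0, 0, -0.66]], [0.1, [0.4, -0.28, 0], [0, 0, 0]], [0.1, [0.85, -0.6, 0], [0, 0, 0]], [0.1, [0.85, -0.6, 0], [0, 0, 0]], [0.1, [0.85, -0.6, 0], [0, 0, 0]], [0.1, [0.85, -0.6, 0], [0, 0, 0]], [0.1, [0.62, -0.41, 0], [0, 0, 0]], [0.1, [0.4, -0.28, 0.5], [0, 0, 0]], [0.1, [0, 0, 0], [0, 0, 0]]]'

```text
t: 32.3
tool_pos: [600.0, -252.0, 118.7]
ee_rot: [2.154, -2.282, -0.008]
force: [0.4, 0.3, -0.6]
opening: 0.447
grasp_force: 0.0
```

Run:
```python
from h import *
go(603,-250.5,39,-.055)
```

```text
turn [ 0.07  0.01 -0.03] shift now-axes [-0.03 -0.07  1.59] shift after-turn [-0.03 -0.06  1.59]
turn [ 1.000e-02 -1.100e-01  3.597e+01] shift now-axes [-0.03 -0.07  1.59] shift after-turn [0.03 0.06 1.59]
t 32.3 tcp [ 600.  -252.   118.7] j6 0.04
```

Emit:
play_rows --increments '[[0.1, [-0.03, -0.06, 0.5], [0.07, 0, 0]], [0.1, [0, 0, 0.6], [0, 0, 0]], [0.1, [0, 0, 0.46], [0, 0, 0]], [0.1, [0, 0, 0], [0, 0, 0]], [0.1, [0, 0, 0], [0, 0, 0]]]' --newtons 80

```text
t: 32.92
tool_pos: [605.4, -249.4, 45.6]
ee_rot: [-2.157, 2.278, -0.008]
force: [0.5, -0.1, 0.1]
opening: 0.447
grasp_force: 0.0
```

Emit:
play_rows --increments '[[1, [0, 0, 0], [0, 0, 0]], [1, [0, 0, 0], [0, 0, 0]], [1, [0, 0, 0], [0, 0, 0]], [1, [0, 0, 0], [0, 0, 0]], [1, [0, 0, 0], [0, 0, 0]], [1, [0, 0, 0], [0, 0, 0]], [1, [0, 0, 0], [0, 0, 0]]]'

```text
t: 33.8
tool_pos: [605.3, -249.6, 46.1]
ee_rot: [-2.156, 2.278, -0.009]
force: [-2.2, 1.7, 5.6]
opening: 0.113
grasp_force: 79.2
```

Emit:
play_rows --increments '[[1, [0, 0, -0.2], [0, 0, 0]], [1, [0, 0, -0.4], [0, 0, 0]], [1, [0, 0, -0.6], [0, 0, 0]], [1, [0, 0, -0.6], [0, 0, 0]], [1, [0, 0, -0.2], [0, 0, 0]], [1, [0, 0, 0], [0, 0, 0]], [1, [0, 0, 0], [0, 0, 0]]]'

```text
t: 34.67
tool_pos: [603.4, -249.3, 143.1]
ee_rot: [-2.157, 2.28, -0.004]
force: [0.1, 0.3, -2.7]
opening: 0.114
grasp_force: 78.4
```

Run:
```python
from h import *
go(606.8,31,148,-.176)
s=manip.read_state();print(s['opening'],s['force'],s['ee_rot'])
```

```text
turn [-0.05  0.01  1.38] shift now-axes [-5.6   0.24 -0.1 ] shift after-turn [-5.53  0.91 -0.1 ]
turn [-1.000e-02 -7.000e-02 -3.462e+01] shift now-axes [-5.6   0.24 -0.1 ] shift after-turn [ 5.53 -0.91 -0.1 ]
t 34.67 tcp [ 603.4 -249.3  143.1] j6 0.04
0.11357449694082263 [ 0.08911414  0.32777173 -2.72213724] [-2.15668367  2.28005515 -0.00397032]
```

Emit:
play_rows --increments '[[1, [0, 0, 0], [0, 0, 0.7]], [1, [0, 0, 0], [0, 0, 0.68]], [1, [-0.4, 0.07, 0], [0, 0, 0]], [1, [-0.8, 0.13, 0], [0, 0, 0]], [1, [-0.8, 0.13, 0], [0, 0, 0]], [1, [-0.8, 0.13, 0], [0, 0, 0]], [1, [-0.8, 0.13, 0], [0, 0, 0]], [1, [-0.8, 0.13, 0], [0, 0, 0]], [1, [-0.73, 0.12, 0], [0, 0, 0]], [1, [-0.4, 0.07, 0], [0, 0, 0]]]'

```text
t: 35.92
tool_pos: [607.1, 32.9, 143.7]
ee_rot: [-2.019, 2.403, -0.006]
force: [0.2, -0.4, -3.3]
opening: 0.114
grasp_force: 78.4
```

Emit:
play_rows --increments '[[1, [0, 0, 0], [0, 0, 0]], [1, [0, 0, 0], [0, 0, 0]]]'

```text
t: 36.17
tool_pos: [607.4, 30.4, 144.1]
ee_rot: [-2.016, 2.405, -0.006]
force: [0.9, -0.8, -3.0]
opening: 0.114
grasp_force: 78.4
```

Run:
```python
from h import *
go(606.8,31,85,-.176)
z=manip.read_state()['tool_pos'][2]-46
for n in('scene','top'):
    p=imaging.grab_frame(n)
    for l in imaging.silhouettes('long_lid',p)[:3]:
        c=proj(p,np.array([[607,31,z+20]]))[0];r=l['rect']
        if np.hypot((r[0]+r[2])/2-c[0],(r[1]+r[3])/2-c[1])<20:
            print(n,l['conf'],r,fit([(p,l['mask'].astype(float))],M['long_lid'][:2],[606,31,-.176],True,z))
    for l in imaging.silhouettes('long_container',p)[:1]: print('c',l['rect'])
```

```text
turn [-0.06  0.    0.01] shift now-axes [-0.01  0.02  1.18] shift after-turn [-0.01  0.01  1.18]
turn [-1.000e-02 -1.000e-01 -3.599e+01] shift now-axes [-0.01  0.02  1.18] shift after-turn [ 0.01 -0.01  1.18]
t 36.17 tcp [607.4  30.4 144.1] j6 -0.55
scene 0.59 [230.7, 200.3, 296.6, 250.0] ([607.2, 31.9, -0.178], 392.2)
c [235.9, 216.0, 300.9, 269.4]
top 0.86 [242.8, 152.8, 301.4, 189.3] ([607.5, 27.3, -0.163], 815.2)
```

Emit:
play_rows --increments '[[1, [-0.03, 0.02, 0.3], [0, 0, 0]], [1, [0, 0, 0.4], [0, 0, 0]], [1, [0, 0, 0.2], [0, 0, 0]], [1, [0, 0, 0.1], [0, 0, 0]], [1, [0, 0, 0.08], [0, 0, 0]], [1, [0, 0, 0], [0, 0, 0]], [1, [0, 0, 0], [0, 0, 0]]]'

```text
t: 37.35
tool_pos: [607.7, 32.4, 91.0]
ee_rot: [-2.015, 2.404, -0.007]
force: [-0.5, -0.8, -2.0]
opening: 0.114
grasp_force: 78.3
```

Emit:
play_rows --increments '[[1, [0, 0, 0.05], [0, 0, 0]], [1, [0, 0, 0.05], [0, 0, 0]], [1, [0, 0, 0], [0, 0, 0]]]'

```text
t: 37.72
tool_pos: [607.2, 32.2, 85.2]
ee_rot: [-2.015, 2.405, -0.006]
force: [-0.2, 0.2, -2.6]
opening: 0.113
grasp_force: 78.3
```

Emit:
play_rows --increments '[[1, [0, 0, 0.03], [0, 0, 0]], [1, [0, 0, 0.03], [0, 0, 0]], [1, [0, 0, 0], [0, 0, 0]]]'

```text
t: 38.1
tool_pos: [607.5, 32.2, 83.5]
ee_rot: [-2.015, 2.404, -0.007]
force: [-4.1, 0.4, 6.0]
opening: 0.115
grasp_force: 79.5
```

Emit:
play_rows --increments '[[0.5, [0, 0, 0], [0, 0, 0]], [0.5, [0, 0, 0], [0, 0, 0]], [0.3, [0, 0, 0], [0, 0, 0]], [0.3, [0, 0, -0.4], [0, 0, 0]], [0.1, [0, 0, -0.9], [0, 0, 0]], [0, [0, 0, 0], [0, 0, 0]], [0, [0, 0, 0], [0, 0, 0]]]'

```text
t: 38.98
tool_pos: [606.8, 32.4, 147.4]
ee_rot: [-2.015, 2.404, -0.006]
force: [-0.3, 0.0, -0.7]
opening: 0.499
grasp_force: 0.0
```

Run:
```python
from h import *
go(442.5,162,120,-.176)
```

```text
turn [-0.07  0.01  0.  ] shift now-axes [-1.98  3.69  0.53] shift after-turn [-1.98  3.69  0.55]
turn [-2.0e-02 -1.1e-01 -3.6e+01] shift now-axes [-1.98  3.69  0.53] shift after-turn [ 1.98 -3.69  0.55]
t 38.98 tcp [606.8  32.4 147.4] j6 -0.55
```

Emit:
play_rows --increments '[[0, [-0.4, 0.73, 0], [-0.07, 0, 0]], [0, [-0.4, 0.74, 0], [0, 0, 0]], [0, [-0.4, 0.74, 0], [0, 0, 0]], [0, [-0.4, 0.74, 0], [0, 0, 0]], [0, [-0.38, 0.74, 0], [0, 0, 0]], [0, [0, 0, 0.5], [0, 0, 0]], [0, [0, 0, 0], [0, 0, 0]], [0, [0, 0, 0], [0, 0, 0]]]' --newtons 70

```text
t: 39.98
tool_pos: [442.9, 161.8, 122.4]
ee_rot: [2.017, -2.408, -0.0]
force: [-0.0, -0.2, 0.7]
opening: 0.5
grasp_force: 0.0
```

Run:
```python
from h import *
go(442.5,162,43,-.176)
p=imaging.grab_frame('top')
for l in imaging.silhouettes('long_lid',p):
    if l['rect'][0]<300: print(l['rect'],fit([(p,l['mask'].astype(float))],M['long_lid'],[606,31,-.176],True,37))
```

```text
turn [ 0. -0.  0.] shift now-axes [-0.    0.01  1.59] shift after-turn [-0.    0.01  1.59]
turn [ 0.0e+00  1.0e-02 -3.6e+01] shift now-axes [-0.    0.01  1.59] shift after-turn [ 0.   -0.01  1.59]
t 39.98 tcp [442.9 161.8 122.4] j6 -0.94
[243.1, 151.5, 302.4, 183.2] ([608.0, 31.1, -0.183], 21.6)
```

Emit:
play_rows --increments '[[0, [0, 0.01, 0.5], [0, 0, 0]], [0, [0, 0, 0.6], [0, 0, 0]], [0, [0, 0, 0.46], [0, 0, 0]], [0, [0, 0, 0.06], [0, 0, 0]], [0, [0, 0, 0], [0, 0, 0]], [1, [0, 0, 0], [0, 0, 0]], [1, [0, 0, 0], [0, 0, 0]], [1, [0, 0, 0], [0, 0, 0]], [1, [0, 0, 0], [0, 0, 0]], [1, [0, 0, 0], [0, 0, 0]]]'

```text
t: 41.32
tool_pos: [443.1, 162.9, 42.0]
ee_rot: [-2.017, 2.405, 0.0]
force: [3.8, -0.1, 6.0]
opening: 0.247
grasp_force: 68.8
```

Emit:
play_rows --increments '[[1, [0, 0, 0], [0, 0, 0]], [1, [0, 0, 0], [0, 0, 0]]]'

```text
t: 41.58
tool_pos: [443.1, 162.9, 41.9]
ee_rot: [-2.017, 2.405, 0.0]
force: [2.6, -0.9, 6.1]
opening: 0.24
grasp_force: 68.8
```

Emit:
play_rows --increments '[[1, [0, 0, -0.3], [0, 0, 0]], [1, [0, 0, -0.6], [0, 0, 0]], [1, [0, 0, -0.7], [0, 0, 0]], [1, [0, 0, -0.4], [0, 0, 0]], [1, [0, 0, 0], [0, 0, 0]], [1, [0, 0, 0], [0, 0, 0]]]'

```text
t: 42.32
tool_pos: [441.0, 161.4, 140.0]
ee_rot: [2.016, -2.407, -0.002]
force: [-1.0, -0.9, -2.2]
opening: 0.243
grasp_force: 68.7
```

Run:
```python
from h import *
go(446.3,-1.3,140,-.176)
s=manip.read_state();print(s['opening'],s['force'])
```

```text
turn [ 0.02 -0.01 -0.  ] shift now-axes [ 3.19 -0.67  0.  ] shift after-turn [ 3.19 -0.67 -0.  ]
turn [-2.0e-02 -4.0e-02  3.6e+01] shift now-axes [ 3.19 -0.67  0.  ] shift after-turn [-3.19  0.67 -0.  ]
t 42.33 tcp [441.  161.4 140. ] j6 -0.95
0.24278996164399605 [-1.01310067 -0.93136661 -2.1907273 ]
```

Emit:
play_rows --increments '[[1, [0.3, -0.06, 0], [0, 0, 0]], [1, [0.7, -0.15, 0], [0, 0, 0]], [1, [0.7, -0.15, 0], [0, 0, 0]], [1, [0.7, -0.15, 0], [0, 0, 0]], [1, [0.49, -0.1, 0], [0, 0, 0]], [1, [0.3, -0.06, 0], [0, 0, 0]], [1, [0, 0, 0], [0, 0, 0]], [1, [0, 0, 0], [0, 0, 0]]]'

```text
t: 43.32
tool_pos: [447.2, -0.6, 141.0]
ee_rot: [-2.018, 2.408, 0.001]
force: [0.6, -0.1, -0.6]
opening: 0.243
grasp_force: 68.7
```

Run:
```python
from h import *
go(446.3,-1.3,80,-.176)
z=manip.read_state()['tool_pos'][2]-42
for n in('scene','top'):
    p=imaging.grab_frame(n)
    for l in imaging.silhouettes('round_lid',p)[:1]: print(n,l['rect'],fit([(p,l['mask'].astype(float))],M['round_lid'],[446,-1,0],False,z))
    for l in imaging.silhouettes('round_drum',p)[:1]: print('d',l['rect'])
```

```text
turn [0.   0.01 0.  ] shift now-axes [0.02 0.02 1.22] shift after-turn [0.02 0.02 1.22]
turn [-1.0e-02  1.0e-02 -3.6e+01] shift now-axes [0.02 0.02 1.22] shift after-turn [-0.02 -0.02  1.22]
t 43.33 tcp [447.2  -0.6 141. ] j6 -0.62
scene [295.7, 221.2, 328.2, 243.0] ([447.1, 0.8, 0], 117.9)
d [297.1, 237.4, 331.4, 263.8]
top [279.2, 193.4, 296.7, 219.6] ([446.8, -10.2, 0], 482.7)
```

Emit:
play_rows --increments '[[1, [0.02, 0.02, 0.3], [0, 0, 0]], [1, [0, 0, 0.4], [0, 0, 0]], [1, [0, 0, 0.2], [0, 0, 0]], [1, [0, 0, 0.1], [0, 0, 0]], [1, [0, 0, 0.08], [0, 0, 0]], [1, [0, 0, 0.05], [0, 0, 0]], [1, [0, 0, 0], [0, 0, 0]], [1, [0, 0, 0], [0, 0, 0]]]'

```text
t: 44.62
tool_pos: [446.3, -1.5, 85.0]
ee_rot: [-2.017, 2.407, 0.001]
force: [-1.0, -0.0, -1.8]
opening: 0.242
grasp_force: 68.7
```

Emit:
play_rows --increments '[[1, [0, 0, 0.03], [0, 0, 0]], [1, [0, 0, 0.03], [0, 0, 0]], [1, [0, 0, 0], [0, 0, 0]]]'

```text
t: 45.0
tool_pos: [446.0, -1.6, 81.6]
ee_rot: [-2.018, 2.408, 0.001]
force: [0.4, 0.6, -1.9]
opening: 0.242
grasp_force: 68.7
```

Emit:
play_rows --increments '[[1, [0, 0, 0.03], [0, 0, 0]], [1, [0, 0, 0.03], [0, 0, 0]], [1, [0, 0, 0], [0, 0, 0]]]'

```text
t: 45.38
tool_pos: [445.6, -1.4, 79.6]
ee_rot: [-2.018, 2.407, 0.001]
force: [-10.1, 3.5, 15.5]
opening: 0.242
grasp_force: 70.4
```

Emit:
play_rows --increments '[[0.2, [0, 0, 0], [0, 0, 0]], [0.2, [0, 0, 0], [0, 0, 0]], [0, [0, 0, 0], [0, 0, 0]], [0, [0, 0, -0.5], [0, 0, 0]], [0, [0, 0, -1], [0, 0, 0]], [0, [0, 0, -1], [0, 0, 0]], [0, [0.5, 0.5, 0], [0, 0, 0]], [0, [0.8, 0.8, 0], [0, 0, 0]], [0, [0.8, 0.8, 0], [0, 0, 0]], [0, [0, 0, 0], [0, 0, 0]]]'

```text
t: 46.62
tool_pos: [321.6, -88.1, 203.6]
ee_rot: [-2.015, 2.408, 0.001]
force: [0.7, -0.1, 1.0]
opening: 0.502
grasp_force: 0.0
```

Run:
```python
from h import *
s=manip.read_state();print(s['tool_pos'],s['t'])
I={}
for n in('scene','top'):
    p=imaging.grab_frame(n);I[n]=p['frame'][:,:,::-1]
    for t,q in(('round_lid',[446,-1,0]),('long_lid',[607,31,-.176])):
        for l in imaging.silhouettes(t,p)[:4]:
            c=proj(p,np.array([[q[0],q[1],55.]]))[0];r=l['rect']
            if np.hypot((r[0]+r[2])/2-c[0],(r[1]+r[3])/2-c[1])<20:
                print(n,t,r,[fit([(p,l['mask'].astype(float))],M[t],q,t[0]=='l',z) for z in(34,37,40,43)])
a=cv2.resize(I['scene'][190:290,220:345],(500,400),interpolation=cv2.INTER_CUBIC);b=cv2.resize(I['top'][145:235,235:310],(300,360),interpolation=cv2.INTER_CUBIC)
cv2.imwrite('pics/z.png',np.hstack([a,cv2.copyMakeBorder(b,0,40,0,0,0)]))
```

```text
[321.63761385 -88.06523715 203.60505809] 46.625
scene round_lid [298.5, 229.0, 332.3, 257.0] [([448.4, -1.9, 0], 13.3), ([447.3, 0.1, 0], 14.9), ([446.5, 2.4, 0], 15.6), ([445.1, 4.6, 0], 17.0)]
scene long_lid [231.6, 208.3, 297.8, 262.7] [([610.8, 32.1, -0.177], 174.0), ([608.3, 34.3, -0.17], 188.0), ([605.6, 35.7, -0.176], 196.6), ([605.7, 37.4, -0.175], 206.3)]
top round_lid [266.4, 195.2, 296.4, 221.9] [([446.8, -1.4, 0], 12.9), ([447.3, -2.0, 0], 11.6), ([447.1, -2.3, 0], 11.1), ([446.9, -2.5, 0], 10.6)]
top long_lid [243.8, 152.1, 300.2, 186.2] [([609.7, 30.6, -0.186], 54.6), ([609.5, 30.5, -0.189], 59.0), ([609.3, 30.0, -0.19], 64.1), ([608.7, 30.2, -0.197], 69.1)]
```

View pics/z.png

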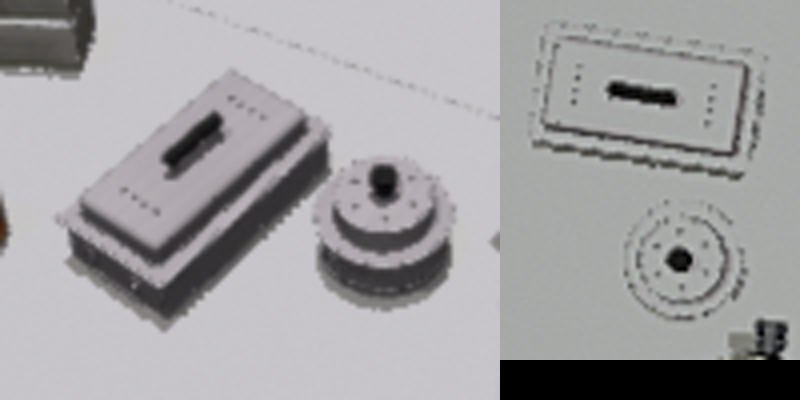

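Emit:
play_rows --increments '[[1, [-0.8, -0.8, 0], [0, 0, 0]], [1, [-0.8, -0.8, 0], [0, 0, 0]], [1, [-0.5, -0.5, 0], [0, 0, 0]], [1, [0, 0, 0.6], [0, 0, 0]], [1, [0, 0, 0.6], [0, 0, 0]], [1, [0, 0, 0.5], [0, 0, 0]], [1, [0, 0, 0.3], [0, 0, 0]], [1, [0, 0, 0], [0, 0, 0]], [1, [0, 0, 0], [0, 0, 0]]]'

```text
t: 48.05
tool_pos: [446.7, -1.2, 104.0]
ee_rot: [-2.018, 2.407, 0.0]
force: [0.0, -0.3, -0.3]
opening: 0.0
grasp_force: 0.0
```

Emit:
play_rows --increments '[[1, [0, 0, 0.08], [0, 0, 0]], [1, [0, 0, 0.04], [0, 0, 0]], [1, [0, 0, 0.02], [0, 0, 0]], [1, [0, 0, 0.02], [0, 0, 0]], [1, [0, 0, 0], [0, 0, 0]]]'

```text
t: 48.68
tool_pos: [446.2, -1.6, 96.1]
ee_rot: [-2.018, 2.407, 0.001]
force: [-2.0, 0.2, 4.0]
opening: -0.006
grasp_force: 2.2
```

Emit:
play_rows --increments '[[1, [0, 0, -0.5], [0, 0, 0]], [1, [0, 0, -1], [0, 0, 0]], [1, [0, 0, -0.6], [0, 0, 0]], [1, [0.5, 0.5, 0], [0, 0, 0]], [1, [0.5, 0.5, 0], [0, 0, 0]], [1, [0, 0, 0], [0, 0, 0]], [1, [0, 0, 0], [0, 0, 0]]]'

```text
t: 49.55
tool_pos: [388.6, -42.0, 201.0]
ee_rot: [-2.017, 2.407, 0.0]
force: [0.3, 0.2, 0.6]
opening: -0.004
grasp_force: 0.0
```

Run:
```python
from h import *
print(manip.sign_off())
```

```text
the job is handed in; nothing more can be done
None
```

The job is handed in at about 50 s: both containers are packed and closed, the lids look level and measured home to within about 0.5 mm, and neither bottle was touched. I could not see for certain in the pictures that the forceps lie flat before the long lid went on.

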